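Clamp a vacuum trap canister onto the line's port

ROBOT

A 7-joint arm with a two-finger parallel gripper is mounted at the origin on the work surface. World frame = base frame: x ahead of the robot, y to its left, z up, the work surface at z = 0. Lengths are in m, angles in rad, forces in N, time in s.
With the tool pointing down it reaches from about 0.425 to 0.875 m from the base axis. Payload 4.7 kg.
Tool frame: the origin (TCP) lies at the very end of the fingers, on their centre line; the grasp point (between the pads) lies 19 mm behind it (robot.grip_depth is the distance from the TCP to the grasp point, in m); z points along the fingers, y is the line along which they close (so a half turn about z gives the same grasp; the last joint's range is limited). The gripper opens to 85 mm and grips with 20 to 120 N. Pads are 22 mm wide; open, the fingers measure 114 mm over their backs; the gripper's body (76 mm by 85 mm) begins 54 mm behind the grasp point. The pads swing forward as they close: fully open they stand 13 mm farther back than shut.
Start: joints at [-1.107, 0.321, -0.07, 1.45, 0.023, 1.371, -0.057], TCP at [0.283, 0.585, 0.231] pointing down, gripper open.
Joint ranges: [-2.86, 2.86], [-0.3, 2.09], [-1.38, 1.24], [0.06, 2.45], [-1.56, 4.7], [0.09, 2.05], [-2.69, 2.69]. Speed limits (rad/s): [2.57, 2.57, 3.14, 3.14, 3.14, 3.14, 3.14].

INTERFACE

Orientations are given as a rotation vector (axis times angle).
In Python, from rig import telemetry, viewer, robot gives the robot as it stands.
- The arm moves only by the tool send_rows, never from a script. Its argument "series" is a list of rows, each an object with "delta_pos": the shift along the world's x, y, z scaled (see below), a list of three; "rot": the turn, a rotation vector about the world's x, y, z scaled (see below), a list of three; "grip": the gripper's target within -1 to 1 (shut at 1, half-way at 0, fully open at -1). In form: [{"delta_pos": [x, y, z], "rot": [rx, ry, rz], "grip": grip}, ...]. A call has 1 to 12 rows; each row is the pose to reach, as a shift and turn from the pose commanded when the call began, turning the shorter way round; what a row does not reach only later rows make up. The controller multiplies each number of a shift by 200 mm and each number of a turn by 2 pi rad. A row lasts 1/12 s, in which the tool goes at most 41.7 mm and 7.16 degrees, less where a joint would pass 70% of its speed; a pose out of reach is approached as far as the arm can. A call with a number of a shift or a turn outside -1 to 1 is refused whole. A call with a gripper value outside its range is refused whole. The fingers move at their own pace and stop on an object; "newtons" is the grip in N (left out, the last holds). Time passes only in rows, so rows that repeat a pose let the fingers close. It gives the time, the measured TCP pose, the force, the opening and the grip force at its end, in the units of the state.
- telemetry.state(): the state, without advancing time (a new reading comes with each control period).
- viewer.snapshot(name): name is "scene" or "top" or "wrist"; returns the picture (420x560x3 uint8, red, green, blue); there is no depth.
- viewer.camera_params(name): a dict with "mtx" (3x3 intrinsics, pixels), "R" (3x3) and "t" (3): a world point X has camera coordinates R X + t. Camera axes: x right, y down, z forward; pixel columns grow to the right and rows downward; lengths in m; the calibration is good to about 2 mm. The wrist camera is an equidistant fisheye: a pixel r from the principal point sees the ray r / f radians off the axis. A picture is of the moment at which its call begins: read the wrist's pose just before it. camera_params takes no time and is no camera call; for the wrist camera it gives the pose at the moment of the call.
- robot.sign_off(): hands the job in; it is judged then, once.
The state is a dict: "time": time; "joint_positions": joint angles; "qvel": joint speeds; "tau": joint torques, N m; "eef_pos": TCP position; "eef_rot": TCP orientation; "ft_force": force on the tool from outside, world axes, zero at the start; "moment": the same for the moment, N m; "grip_width": finger opening in m; "finger_force": force on a finger pad.
Only numpy, scipy, OpenCV 4.12 (cv2) and the standard library are available. Lean on these libraries where they do the work, as an engineer would, in place of code of your own. Each camera call takes 0.05 s, during which the arm holds its last target. There are 200 camera calls.

TASK

Fit the blue-banded steel canister, flange down, upright and fully seated on the flanged vacuum port, without dropping it; swing any clamp half that is in the way open first. Then swing both halves of the hinged clamp ring fully shut around the two flanges, and last swing the red latch fully shut across the gap. Leave everything else standing where it is.

Things in the scene. Friction and masses are not known exactly. Their poses are not given: they have to be found in the camera images.
- canister_mid (a point): Loose steel canister standing upright on its flange, 0.5 kg nominal: a plain tube 50 mm in diameter and 110 mm tall overall, with a foot flange 80 mm in diameter and 9 mm thick. A blue band goes round the tube. The underside of the flange has a 40 mm wide, 9 mm deep recess for the port's spigot. This point is at its centre, 55 mm above its underside; z points up along its axis. Round, so its yaw does not matter. Take it by the tube, best near the top.
- canister_foot (a point): Centre of the underside of the canister's flange; z up along its axis.
- port_face (a point): Centre of the upper sealing face of the fixed port, 55 mm above the table: an 80 mm steel flange 9 mm thick on a blue block 130 x 100 x 28 mm. A centring spigot 34 mm in diameter with a tapered tip stands 6 mm above the face. Seated, the canister's foot point is at this point. z up, x points from the hinge pin towards the latch side, y towards the left clamp half.
- hinge_pin (a point): Point on the upright hinge axis of both clamp halves, 56 mm from the port's axis on its -x side; given 112 mm above the table, level with the two blue grips.
- jaw_left (a joint): Left half (+y of the port) of the aluminium clamp ring, rad: 0 fully shut, grows as it swings outwards (anticlockwise from above) about the hinge pin, 1.15 at its stop. Stiff hinge, 0.3 N m: stays where left. Ring outside radius 49 mm, inside 43 mm, 41 to 72 mm above the table; its upper lip (inner radius 31 mm) overhangs the flange, so the canister can be lowered only when both halves are open by at least 0.5.
- jaw_right (a joint): Right half (-y of the port), mirror image: 0 fully shut, grows as it swings outwards (clockwise from above), 1.15 at its stop; same stiffness. At its free end is a lug that the latch tooth hooks behind.
- left_grip (a point): On the axis of the blue upright grip post of the left half (16 mm diameter, its top 130 mm above the table; this point 18 mm below the top). The post stands on an arm at 78 mm from the ring's centre, 60 deg from the port's x axis when shut; 117 mm from the hinge axis.
- right_grip (a point): The same point on the right half's blue grip post.
- latch (a joint): Red latch arm, rad: 0 fully shut (arm points to the port's -y when the left half is shut, tooth behind the right half's lug, stop), grows as it swings out anticlockwise from above, 2.1 at its stop. Stiff hinge, 0.06 N m: stays where left. Its tooth has a slanted inner face that draws the two halves the last few mm together as it shuts, but it blocks the right half if it is shut before both halves are; it starts swung out enough to be clear.
- latch_grip (a point): On the axis of the red upright post at the end of the latch arm (14 mm diameter, top 134 mm above the table; this point 16 mm below the top), 57 mm from the latch's pivot. A hard pinch that does not turn with the arm drags the left half open, so turn with it or push.
- latch_pivot (a point): Point on the latch's upright pivot axis, level with latch_grip. The pivot is on the left clamp half and moves with it; with the left half shut it is at x 85 mm, y 16 mm in the port's frame.
- oil_bottle_mid (a point): Bystander: yellow oil bottle, 62 mm diameter, 145 mm tall; point half-way up.
- spray_can_mid (a point): Bystander: green spray can, 56 mm diameter, 140 mm tall; point half-way up.
- wire_reel_mid (a point): Bystander: copper wire reel, 72 mm diameter, 90 mm tall; point half-way up.
- blank_flange_mid (a point): Bystander: steel blanking flange lying flat, 80 mm diameter, 16 mm tall; point half-way up.
- wrench_mid (a point): Bystander: wrench lying flat, along its own x axis.
- gasket_box_mid (a point): Bystander: cardboard box 110 x 80 x 60 mm; point half-way up.
- grease_jar_mid (a point): Bystander: white grease jar, 64 mm diameter, 70 mm tall; point half-way up.
Not all that is in view belongs to the job. What is shaped like the part that bears port_face but yellow is not meant.

How it is judged:
By the outcome, as a careful person would: the job done as asked, in the order asked, and still so for the second after the job is handed in, with the robot touching nothing.
It also fails if it takes over 72 s, if anything falls off the work surface, if the arm or the gripper's body presses on something with over 40 N, if the wrist force passes 120 N, or if a joint passes its speed limit or range.

## Working session

There is one attempt and no reset: what is moved stays moved. The work goes in short steps, Python scripts to look and compute and a tool call to move; the robot and the scene stay as the last step left them, time stands still between calls to the robot, and variables do not carry over. Pictures are saved under pics/ and viewed, at most 10 in all, crops included, and the job is handed in when it is done.

Besides the shell and the picture viewer there is one more tool, called after ">>>" as name([rows], argument=value, ...), one row to a line, values as JSON. send_rows: Moves the arm, as the interface text tells. Its arguments: {"type":"object","properties":{"series":{"type":"array"},"newtons":{"type":"number"}},"required":["series"]}

```bash
mkdir -p pics; ls; cat > h.py <<'E'
import numpy as np, cv2
from rig import telemetry, viewer, robot
def snap(n,f):
    im=viewer.snapshot(n); cv2.imwrite(f'pics/{f}.png',im[:,:,::-1]); return im
def ray(n,u,v):
    c=viewer.camera_params(n);K,R,t=[np.array(c[k]) for k in('mtx','R','t')]
    if n=='wrist':
        x=(u-K[0,2])/K[0,0];y=(v-K[1,2])/K[1,1];r=np.hypot(x,y)+1e-12
        d=np.array([x/r*np.sin(r),y/r*np.sin(r),np.cos(r)])
    else: d=np.linalg.solve(K,[u,v,1])
    return -R.T@t, R.T@d
def at(n,u,v,z):
    o,d=ray(n,u,v); return o+d*(z-o[2])/d[2]
def proj(n,X):
    c=viewer.camera_params(n);K,R,t=[np.array(c[k]) for k in('mtx','R','t')]
    p=R@np.array(X)+t
    if n=='wrist':
        r=np.hypot(p[0],p[1]);th=np.arctan2(r,p[2]);p=np.array([p[0]/r*th,p[1]/r*th,1])
    p=K@(p/p[2]);return p[:2]
E
python3 - <<'E'
from h import *
print(telemetry.state())
a=snap('scene','s0');b=snap('top','t0')
cv2.imwrite('pics/t0b.png',cv2.resize(b[:,:,::-1],(800,600),interpolation=cv2.INTER_CUBIC))
for n in('scene','top'):print(viewer.camera_params(n))
E
```

```text
pics
{'time': 0.0, 'joint_positions': array([-1.10691902,  0.32182645, -0.07010361,  1.45167607,  0.02257503,
        1.3707885 , -0.05686339]), 'qvel': array([-7.27580976e-04, -3.87850857e-04, -4.05072515e-04,  1.95712349e-03,
       -1.34629366e-03, -4.30730810e-04,  8.74035004e-06]), 'tau': array([-2.15184341e-04, -4.93588185e+01, -3.81980846e-01, -3.14330506e+01,
        1.31870754e-02,  1.15210839e-02, -2.80257012e-05]), 'eef_pos': array([0.28238979, 0.5848581 , 0.23022086]), 'eef_rot': array([-7.00365035e-01, -3.06215979e+00,  2.94823980e-03]), 'ft_force': array([0.33245395, 0.04371254, 0.34409781]), 'moment': array([0.02958344, 0.04083492, 0.01077306]), 'finger_force': 0.0, 'grip_width': 0.08525953400852179}
{'mtx': array([[386.26868689,   0.        , 276.75535168],
       [  0.        , 386.26868689, 211.25962394],
       [  0.        ,   0.        ,   1.        ]]), 'R': array([[-0.50745615,  0.86165193, -0.00664902],
       [ 0.7149668 ,  0.4167363 , -0.56138519],
       [-0.48094774, -0.2896322 , -0.82752792]]), 't': array([ 0.22710316, -0.30099531,  1.30274724])}
{'mtx': array([[537.68505384,   0.        , 286.22505695],
       [  0.        , 537.68505384, 208.27837123],
       [  0.        ,   0.        ,   1.        ]]), 'R': array([[ 1.23143307e-04, -9.99965647e-01, -8.28787787e-03],
       [-9.96779038e-01,  5.41919221e-04, -8.01951093e-02],
       [ 8.01968457e-02,  8.27105843e-03, -9.96744729e-01]]), 't': array([0.01503411, 0.51180267, 1.64787614])}
```

View pics/t0b.png

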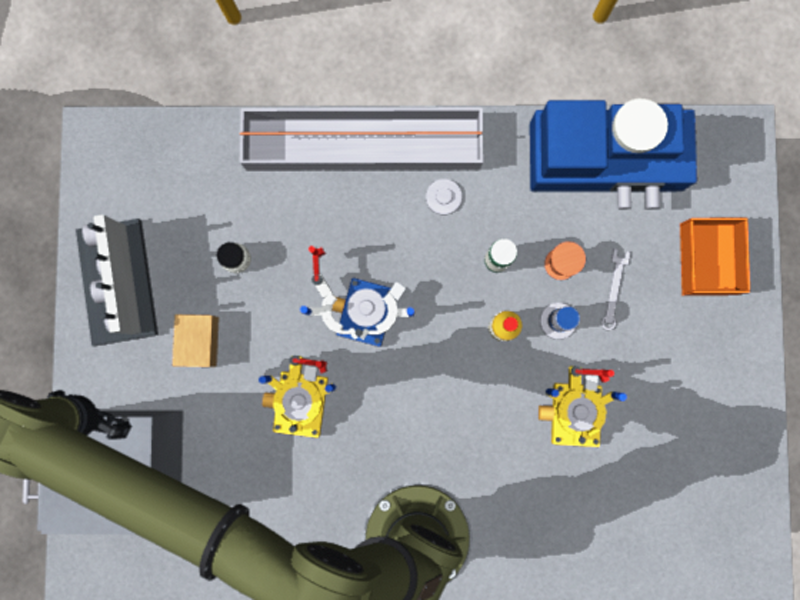

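View pics/s0.png

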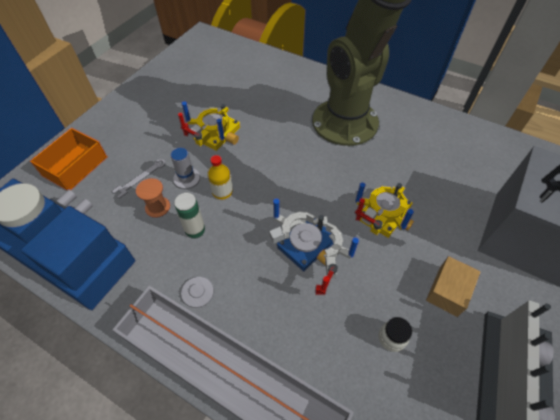

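The top view shows the blue-block port at about (366,308) in the 800-px picture. The blue grips are at (306,310) and (411,312), the red latch post is near (315,251), and the canister is at (562,320). The yellow decoys are below them. Next I'll enlarge crops of the port and canister.

```bash
python3 - <<'E'
import cv2,numpy as np
t=cv2.imread('pics/t0.png');s=cv2.imread('pics/s0.png')
def c(im,x,y,w,h,k=5):return cv2.resize(im[y:y+h,x:x+w],None,fx=k,fy=k,interpolation=cv2.INTER_CUBIC)
A=c(t,200,165,100,60,4);B=c(t,330,165,100,60,4);C=c(s,255,190,100,60+30,4)[:360];D=c(s,140,130,100,90,4)
cv2.imwrite('pics/c0.png',np.vstack([np.hstack([A,B]),np.hstack([C,D])]))
E
```

```text
(no output)
```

View pics/c0.png

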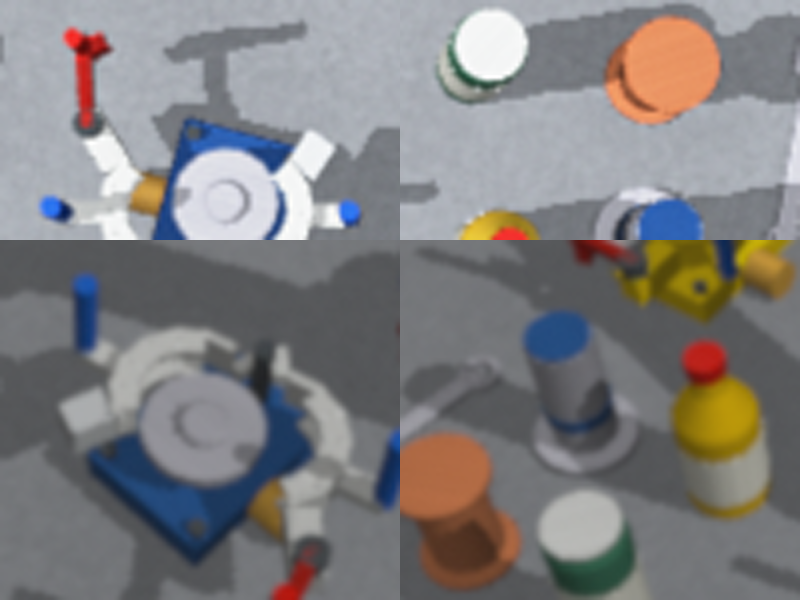

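```bash
cat > m.py <<'E'
from h import *
lg=at('top',212,216.5,.130)[:2];rg=at('top',286.7,217.5,.130)[:2];pc=at('top',257,215.3,.061)[:2]
ps=at('scene',255+202/4,190+(424-240)/4,.061)[:2]
lt=at('top',217.5,174.5,.134)[:2];lp=at('top',222,195.5,.09)[:2]
print('lg',lg,at('scene',255+395/4,190+200/4,.13)[:2],'rg',rg,at('scene',255+85/4,190+45/4,.130)[:2],'port',pc,ps,'latch',lt,lp,np.linalg.norm(lt-lp))
print('can',at('top',397.5,223,.110),at('scene',179.2,153.8,.110))
print('grip dist',np.linalg.norm(lg-pc),np.linalg.norm(rg-pc))
# fit: port x,y,yaw,jaws
from scipy.optimize import least_squares
def geo(p):
    x,y,w,l,r,q=p
    R=lambda a:np.array([[np.cos(a),-np.sin(a)],[np.sin(a),np.cos(a)]])
    h=np.array([-.056,0]);c=np.array([x,y])
    L=lambda v:c+R(w)@(h+R(l)@(np.array(v)-h))
    g=.078*np.array([.5,.8660254])
    LG=L(g);RG=c+R(w)@(h+R(-r)@(g*[1,-1]-h))
    LP=L([.085,.016]); T=LP+R(w+l-np.pi/2+q)@np.array([.057,0])
    return LG,RG,LP,T,c+R(w)@h
if __name__=='__main__':
    f=lambda p:np.concatenate([geo(p)[0]-lg,geo(p)[1]-rg,geo(p)[2]-lp,geo(p)[3]-lt,(p[:2]-(pc+ps)/2)])
    for w0 in(-.5,0,.5):
        s=least_squares(f,[*pc,w0,.5,.5,1.5],x_scale=[.01,.01,.1,.1,.1,.1]);print(s.x.round(3),(s.fun*1e3).round(1));print([v.round(3) for v in geo(s.x)])
E
python3 m.py
```

```text
lg [0.47921241 0.22918507] [0.48279016 0.22918005] rg [0.47622148 0.01264081] [0.47805363 0.01752016] port [0.48728907 0.10302554] [0.49195586 0.11155985] latch [0.60138241 0.21394979] [0.54455978 0.20590143] 0.05738978478390856
can [ 0.46123956 -0.31129424  0.11      ] [ 0.46182749 -0.30684389  0.11      ]
grip dist 0.12641780072349545 0.0910598209462272
[ 0.488  0.108 -0.229  0.778  0.345  1.135] [ 0.  -1.6  0.2 -0.6  0.8  1.7  0.6  0.1 -1.7  0.4]
[array([0.479, 0.228]), array([0.476, 0.012]), array([0.545, 0.208]), array([0.602, 0.214]), array([0.433, 0.12 ])]
[ 0.488  0.108 -0.229  0.778  0.345  1.135] [ 0.  -1.6  0.2 -0.6  0.8  1.7  0.6  0.1 -1.7  0.4]
[array([0.479, 0.228]), array([0.476, 0.012]), array([0.545, 0.208]), array([0.602, 0.214]), array([0.433, 0.12 ])]
[ 0.488  0.108 -0.229  0.778  0.345  1.135] [ 0.  -1.6  0.2 -0.6  0.8  1.7  0.6  0.1 -1.7  0.4]
[array([0.479, 0.228]), array([0.476, 0.012]), array([0.545, 0.208]), array([0.602, 0.214]), array([0.433, 0.12 ])]
```

>>> send_rows([
  {"delta_pos": [0.3,-0.8,0.15],"rot": [0,0,-0.045],"grip": -1},
  {"delta_pos": [0.3,-0.8,0.15],"rot": [0,0,-0.045],"grip": -1},
  {"delta_pos": [0.3,-0.8,0.15],"rot": [0,0,-0.045],"grip": -1},
  {"delta_pos": [0.3,-0.8,0.15],"rot": [0,0,-0.045],"grip": -1},
])

```text
time: 0.43
eef_pos: [0.3405, 0.4296, 0.2597]
eef_rot: [-1.127, -2.932, 0.002]
ft_force: [0.2, 0.6, 0.6]
grip_width: 0.0859
finger_force: 0.0
```

>>> send_rows([
  {"delta_pos": [0.3,-0.8,0.0],"rot": [0,0,-0.045],"grip": -1},
  {"delta_pos": [0.3,-0.8,0],"rot": [0,0,-0.045],"grip": -1},
  {"delta_pos": [0.3,-0.8,0],"rot": [0,0,-0.045],"grip": -1},
  {"delta_pos": [0.3,-0.8,0],"rot": [0,0,-0.045],"grip": -1},
])

```text
time: 0.77
eef_pos: [0.3989, 0.2734, 0.2599]
eef_rot: [-1.529, -2.744, 0.0]
ft_force: [1.6, 0.5, -0.3]
grip_width: 0.0851
finger_force: 0.0
```

>>> send_rows([
  {"delta_pos": [0.2,-0.8,0.0],"rot": [0,0,-0.045],"grip": -1},
  {"delta_pos": [0.2,-0.8,0],"rot": [0,0,-0.045],"grip": -1},
  {"delta_pos": [0.2,-0.8,0],"rot": [0,0,-0.045],"grip": -1},
  {"delta_pos": [0.2,-0.8,0],"rot": [0,0,-0.045],"grip": -1},
  {"delta_pos": [0.2,-0.8,0],"rot": [0,0,-0.045],"grip": -1},
  {"delta_pos": [0.2,-0.8,0],"rot": [0,0,-0.045],"grip": -1},
])

```text
time: 1.27
eef_pos: [0.4391, 0.1132, 0.2602]
eef_rot: [-1.905, -2.497, -0.001]
ft_force: [0.2, 0.9, 0.1]
grip_width: 0.0851
finger_force: 0.0
```

```bash
python3 - <<'E'
from h import *
s=telemetry.state();print(s['time'],s['eef_pos'],s['eef_rot'],s['joint_positions'])
im=snap('wrist','w0');c=viewer.camera_params('wrist');print(c['mtx'],-c['R'].T@c['t'],c['R'])
cv2.imwrite('pics/w0b.png',cv2.resize(im[:,:,::-1],(800,600),interpolation=cv2.INTER_CUBIC))
for n,u,v,z in(('bottle',357,226,.145),('reel',397,182,.09),('spray',352,176,.14),('wr1',425,228,.01),('wr2',433,180,.01)):print(n,at('top',u,v,z))
for n,X in dict(port=(.488,.108,.061),rg=(.476,.012,.13),lg=(.479,.229,.13),lt=(.601,.214,.134)).items():print(n,proj('wrist',X)/.7)
E
```

```text
1.2667 [0.43913893 0.11318058 0.260152  ] [-1.90547060e+00 -2.49722503e+00 -8.90451472e-04] [-0.68160147 -0.13253921  0.33984957  1.87758059  0.04413173  1.38897836
 -0.08527182]
[[325.1922621    0.         279.41435003]
 [  0.         325.1922621  210.84191707]
 [  0.           0.           1.        ]] [0.41956377 0.17885798 0.40201061] [[ 9.63394930e-01  2.68086193e-01  4.72863168e-05]
 [ 2.58563018e-01 -9.29219003e-01  2.64002290e-01]
 [ 7.08193081e-02 -2.54326241e-01 -9.64522052e-01]]
bottle [ 0.45083503 -0.18855663  0.145     ]
reel [ 0.58461338 -0.31578881  0.09      ]
spray [ 0.59572757 -0.17623898  0.14      ]
wr1 [ 0.45095097 -0.41619257  0.01      ]
wr2 [ 0.60118098 -0.44425712  0.01      ]
port [460.75407967 292.68338998]
rg [413.18246502 443.69001985]
lg [519.39294292 125.95871699]
lt [680.45145169 214.92826567]
```

View pics/w0b.png

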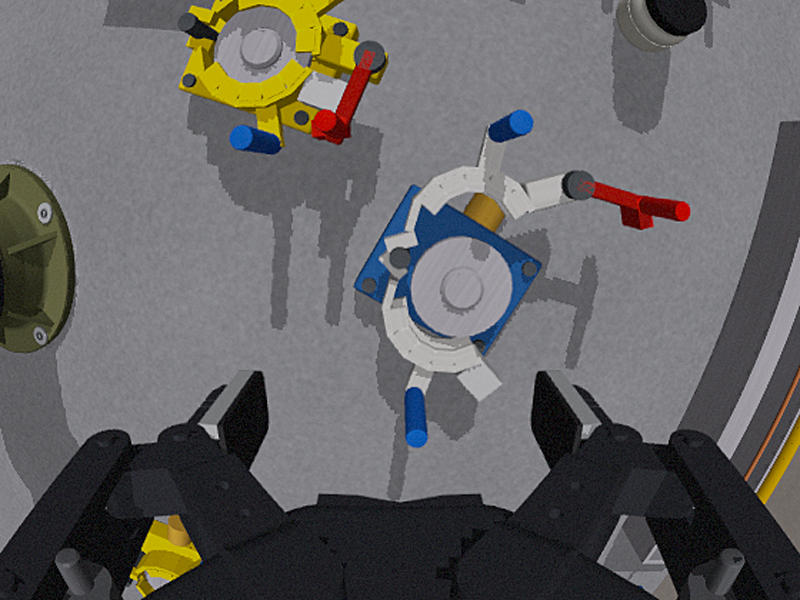

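The wrist view matches to a few mm: spigot (462,287), right grip top (416,438), left grip top (518,121), latch post (683,211), latch pivot (577,184) and hinge (399,258). I'll refit from these points.

```bash
python3 - <<'E'
from m import *
W=lambda u,v,z:at('wrist',u*.7,v*.7,z)[:2]
pc=W(462,287,.061);rg=W(416,438,.13);lg=W(518,121,.13);lt=W(683,211,.134);lp=W(577,184,.09)
f=lambda p:np.concatenate([geo(p)[0]-lg,geo(p)[1]-rg,.5*(geo(p)[2]-lp),geo(p)[3]-lt,p[:2]-pc])
s=least_squares(f,[*pc,-.2,.7,.4,1.1],x_scale=[.01,.01,.1,.1,.1,.1]);print(s.x.round(4),(s.fun*1e3).round(1))
print([v.round(4) for v in geo(s.x)])
for r in(.9,):
  p=s.x.copy();p[4]=r;print('rg open',geo(p)[1])
E
```

```text
lg [0.47921241 0.22918507] [0.48279016 0.22918005] rg [0.47622148 0.01264081] [0.47805363 0.01752016] port [0.48728907 0.10302554] [0.49195586 0.11155985] latch [0.60138241 0.21394979] [0.54455978 0.20590143] 0.05738978478390856
can [ 0.46123956 -0.31129424  0.11      ] [ 0.46182749 -0.30684389  0.11      ]
grip dist 0.12641780072349545 0.0910598209462272
[ 0.4872  0.1126 -0.2133  0.7679  0.3505  1.0998] [ 0.3  0.3  0.2 -0.4  2.3  0.4 -1.3 -0.1 -0.3  0.1]
[array([0.4777, 0.2319]), array([0.4767, 0.0166]), array([0.544 , 0.2123]), array([0.6008, 0.217 ]), array([0.4325, 0.1244])]
rg open [0.41387088 0.00937357]
```

>>> send_rows([
  {"delta_pos": [0.188,-0.483,0],"rot": [0,0,0],"grip": -0.3},
  {"delta_pos": [0.188,-0.483,0],"rot": [0,0,0],"grip": -0.3},
  {"delta_pos": [0.188,-0.483,0],"rot": [0,0,0],"grip": -0.3},
  {"delta_pos": [0.188,-0.483,-0.2],"rot": [0,0,0],"grip": -0.3},
  {"delta_pos": [0.188,-0.483,-0.4],"rot": [0,0,0],"grip": -0.3},
  {"delta_pos": [0.188,-0.483,-0.6],"rot": [0,0,0],"grip": -0.3},
  {"delta_pos": [0.188,-0.483,-0.8],"rot": [0,0,0],"grip": -0.3},
  {"delta_pos": [0.188,-0.483,-0.8],"rot": [0,0,0],"grip": 1},
  {"delta_pos": [0.188,-0.483,-0.8],"rot": [0,0,0],"grip": 1},
  {"delta_pos": [0.188,-0.483,-0.8],"rot": [0,0,0],"grip": 1},
  {"delta_pos": [0.188,-0.483,-0.8],"rot": [0,0,0],"grip": 1},
  {"delta_pos": [0.188,-0.483,-0.8],"rot": [0,0,0],"grip": 1},
], newtons=25)

```text
time: 2.32
eef_pos: [0.478, 0.0201, 0.1023]
eef_rot: [1.896, 2.502, 0.006]
ft_force: [-0.0, 1.9, -0.0]
grip_width: 0.0154
finger_force: 25.7
```

```bash
cat > arc.py <<'E'
from m import geo
import numpy as np
P=[.4872,.1126,-.2133,.7679,.3505,1.0998]
def arc(i,out,vals):
    p=list(P);z=geo(p)[out]
    for v in vals:
        p[i]=v;print(round(v,2),((geo(p)[out]-z)/.2).round(3))
E
python3 -c "
from arc import *
arc(4,1,np.linspace(.35,.9,9))"
```

```text
lg [0.47921241 0.22918507] [0.48279016 0.22918005] rg [0.47622148 0.01264081] [0.47805363 0.01752016] port [0.48728907 0.10302554] [0.49195586 0.11155985] latch [0.60138241 0.21394979] [0.54455978 0.20590143] 0.05738978478390856
can [ 0.46123956 -0.31129424  0.11      ] [ 0.46182749 -0.30684389  0.11      ]
grip dist 0.12641780072349545 0.0910598209462272
0.35 [0. 0.]
0.42 [-0.037 -0.014]
0.49 [-0.076 -0.025]
0.56 [-0.115 -0.034]
0.62 [-0.154 -0.04 ]
0.69 [-0.194 -0.043]
0.76 [-0.234 -0.043]
0.83 [-0.274 -0.041]
0.9 [-0.314 -0.036]
```

>>> send_rows([
  {"delta_pos": [-0.037,-0.014,0],"rot": [0,0,-0.011],"grip": 1},
  {"delta_pos": [-0.076,-0.025,0],"rot": [0,0,-0.022],"grip": 1},
  {"delta_pos": [-0.115,-0.034,0],"rot": [0,0,-0.033],"grip": 1},
  {"delta_pos": [-0.154,-0.04,0],"rot": [0,0,-0.044],"grip": 1},
  {"delta_pos": [-0.194,-0.043,0],"rot": [0,0,-0.055],"grip": 1},
  {"delta_pos": [-0.234,-0.043,0],"rot": [0,0,-0.066],"grip": 1},
  {"delta_pos": [-0.274,-0.041,0],"rot": [0,0,-0.077],"grip": 1},
  {"delta_pos": [-0.314,-0.036,0],"rot": [0,0,-0.088],"grip": 1},
  {"delta_pos": [-0.314,-0.036,0],"rot": [0,0,-0.088],"grip": 1},
  {"delta_pos": [-0.314,-0.036,0],"rot": [0,0,-0.088],"grip": 1},
])

```text
time: 3.15
eef_pos: [0.4151, 0.0141, 0.1023]
eef_rot: [-2.509, -1.889, -0.01]
ft_force: [0.2, 5.5, 0.2]
grip_width: 0.0151
finger_force: 25.6
```

>>> send_rows([
  {"delta_pos": [0,0,0],"rot": [0,0,0],"grip": -0.4},
  {"delta_pos": [0,0,0],"rot": [0,0,0],"grip": -0.4},
  {"delta_pos": [0,0,0.2],"rot": [0,0,0],"grip": -0.6},
  {"delta_pos": [0,0,0.4],"rot": [0,0,0],"grip": -1},
  {"delta_pos": [0,0,0.6],"rot": [0,0,0],"grip": -1},
  {"delta_pos": [0,0,0.8],"rot": [0,0,0],"grip": -1},
  {"delta_pos": [0.1,-0.2,0.8],"rot": [0,0,0],"grip": -1},
  {"delta_pos": [0.1,-0.4,0.8],"rot": [0,0,0],"grip": -1},
  {"delta_pos": [0.15,-0.6,0.8],"rot": [0,0,0],"grip": -1},
  {"delta_pos": [0.2,-0.8,0.8],"rot": [0,0,0],"grip": -1},
  {"delta_pos": [0.23,-1.0,0.8],"rot": [0,0,0],"grip": -1},
])

```text
time: 4.07
eef_pos: [0.4602, -0.1909, 0.2614]
eef_rot: [2.508, 1.888, 0.003]
ft_force: [0.6, 0.3, 0.3]
grip_width: 0.0854
finger_force: 0.0
```

>>> send_rows([
  {"delta_pos": [0,-0.2,0],"rot": [0,0,0.02],"grip": -1},
  {"delta_pos": [0,-0.4,0],"rot": [0,0,0.03],"grip": -1},
  {"delta_pos": [0,-0.6,0],"rot": [0,0,0.03],"grip": -1},
  {"delta_pos": [0,-0.6,0],"rot": [0,0,0.03],"grip": -1},
  {"delta_pos": [0,-0.6,0],"rot": [0,0,0.03],"grip": -1},
])

```text
time: 4.48
eef_pos: [0.4579, -0.3132, 0.2609]
eef_rot: [2.327, 2.107, -0.005]
ft_force: [0.1, -0.3, 0.3]
grip_width: 0.0852
finger_force: 0.0
```

```bash
python3 - <<'E'
from h import *
s=telemetry.state();print(s['time'],s['eef_pos'],s['eef_rot'],s['joint_positions'])
im=snap('wrist','w1')
cv2.imwrite('pics/w1b.png',cv2.resize(im[:,:,::-1],(800,600),interpolation=cv2.INTER_CUBIC))
print(proj('wrist',(.4615,-.309,.11))/.7,proj('wrist',(.4615,-.309,0.009))/.7)
E
```

```text
4.4833 [ 0.45788452 -0.31321036  0.26092663] [ 2.32704383  2.10675598 -0.00472935] [-0.2825687   0.13001722  0.91653313  1.67581111 -0.10133201  1.38541475
  0.54912904]
[404.84147661 277.06981337] [403.48373343 251.64335403]
```

View pics/w1b.png

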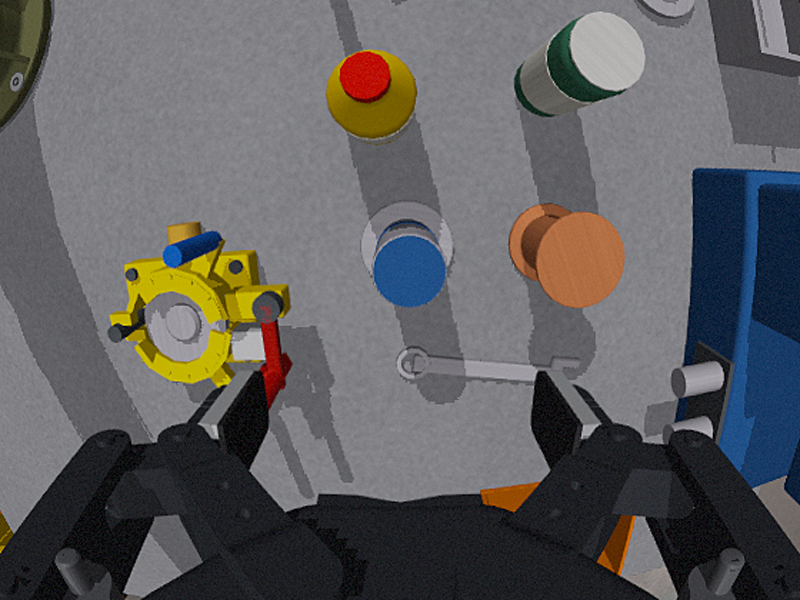

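The canister top is centred at (409,271) and its flange at about (407,247).

```bash
python3 - <<'E'
from h import *
s=telemetry.state();a=at('wrist',409*.7,271*.7,.11);b=at('wrist',407*.7,247*.7,.009);print(a,b,((a-s['eef_pos'])/.2).round(3),s['eef_pos'])
E
```

```text
[ 0.46453044 -0.30527334  0.11      ] [ 0.46487072 -0.30526898  0.009     ] [ 0.029  0.025 -0.753] [ 0.45878745 -0.31034295  0.26060076]
```

>>> send_rows([
  {"delta_pos": [0.017,0.01,-0.15],"rot": [0,0,0],"grip": -1},
  {"delta_pos": [0.017,0.01,-0.3],"rot": [0,0,0],"grip": -1},
  {"delta_pos": [0.017,0.01,-0.45],"rot": [0,0,0],"grip": -1},
  {"delta_pos": [0.017,0.01,-0.6],"rot": [0,0,0],"grip": -1},
  {"delta_pos": [0.017,0.01,-0.6],"rot": [0,0,0],"grip": -1},
  {"delta_pos": [0.017,0.01,-0.6],"rot": [0,0,0],"grip": -1},
])

```text
time: 5.03
eef_pos: [0.4628, -0.3043, 0.1397]
eef_rot: [-2.317, -2.118, 0.001]
ft_force: [0.6, -0.9, 0.7]
grip_width: 0.0854
finger_force: 0.0
```

>>> send_rows([
  {"delta_pos": [0.009,-0.005,-0.1],"rot": [0,0,0],"grip": -1},
  {"delta_pos": [0.009,-0.005,-0.2],"rot": [0,0,0],"grip": -1},
  {"delta_pos": [0.009,-0.005,-0.318],"rot": [0,0,0],"grip": -1},
  {"delta_pos": [0.009,-0.005,-0.318],"rot": [0,0,0],"grip": -1},
  {"delta_pos": [0.009,-0.005,-0.318],"rot": [0,0,0],"grip": 1},
  {"delta_pos": [0.009,-0.005,-0.318],"rot": [0,0,0],"grip": 1},
  {"delta_pos": [0.009,-0.005,-0.318],"rot": [0,0,0],"grip": 1},
  {"delta_pos": [0.009,-0.005,-0.318],"rot": [0,0,0],"grip": 1},
  {"delta_pos": [0.009,-0.005,-0.318],"rot": [0,0,0],"grip": 1},
  {"delta_pos": [0.009,-0.005,-0.318],"rot": [0,0,0],"grip": 1},
], newtons=60)

```text
time: 5.87
eef_pos: [0.4658, -0.308, 0.0792]
eef_rot: [2.319, 2.116, 0.003]
ft_force: [-2.7, 1.2, 8.0]
grip_width: 0.0487
finger_force: 61.0
```

>>> send_rows([
  {"delta_pos": [0,0,0.05],"rot": [0,0,0],"grip": 1},
  {"delta_pos": [0,0,0.15],"rot": [0,0,0],"grip": 1},
  {"delta_pos": [0,0,0.3],"rot": [0,0,0],"grip": 1},
  {"delta_pos": [0,0,0.45],"rot": [0,0,0],"grip": 1},
  {"delta_pos": [0,0,0.6],"rot": [0,0,0],"grip": 1},
  {"delta_pos": [0,0,0.75],"rot": [0,0,0],"grip": 1},
  {"delta_pos": [0,0,0.9],"rot": [0,0,0],"grip": 1},
  {"delta_pos": [0,0,0.98],"rot": [0,0,0],"grip": 1},
  {"delta_pos": [0,0,0.98],"rot": [0,0,0],"grip": 1},
])

```text
time: 6.62
eef_pos: [0.466, -0.3086, 0.2769]
eef_rot: [2.317, 2.113, 0.005]
ft_force: [0.3, -1.1, -7.4]
grip_width: 0.0486
finger_force: 64.7
```

>>> send_rows([
  {"delta_pos": [0.02,0.08,0],"rot": [0,0,0],"grip": 1},
  {"delta_pos": [0.05,0.2,0],"rot": [0,0,0],"grip": 1},
  {"delta_pos": [0.08,0.35,0],"rot": [0,0,0],"grip": 1},
  {"delta_pos": [0.1,0.5,0],"rot": [0,0,0],"grip": 1},
  {"delta_pos": [0.1,0.65,0],"rot": [0,0,0],"grip": 1},
  {"delta_pos": [0.1,0.8,0],"rot": [0,0,0],"grip": 1},
  {"delta_pos": [0.1,0.95,0],"rot": [0,0,0],"grip": 1},
])

```text
time: 7.2
eef_pos: [0.4833, -0.1157, 0.2709]
eef_rot: [-2.32, -2.116, 0.003]
ft_force: [0.8, 0.1, -6.9]
grip_width: 0.0482
finger_force: 64.2
```

>>> send_rows([
  {"delta_pos": [0,0.15,0],"rot": [0,0,0],"grip": 1},
  {"delta_pos": [0,0.3,0],"rot": [0,0,0],"grip": 1},
  {"delta_pos": [0,0.45,0],"rot": [0,0,0],"grip": 1},
  {"delta_pos": [0,0.6,0],"rot": [0,0,0],"grip": 1},
  {"delta_pos": [0,0.75,0],"rot": [0,0,0],"grip": 1},
  {"delta_pos": [0,0.87,0],"rot": [0,0,0],"grip": 1},
  {"delta_pos": [0,0.95,0],"rot": [0,0,0],"grip": 1},
  {"delta_pos": [0,0.95,0],"rot": [0,0,0],"grip": 1},
  {"delta_pos": [0,0.95,0],"rot": [0,0,0],"grip": 1},
])

```text
time: 7.95
eef_pos: [0.4835, 0.0734, 0.2707]
eef_rot: [-2.318, -2.12, 0.006]
ft_force: [0.8, -0.8, -6.7]
grip_width: 0.0487
finger_force: 64.2
```

```bash
python3 - <<'E'
from h import *
s=telemetry.state();print(s['time'],s['eef_pos'],s['eef_rot'],s['joint_positions'])
im=snap('wrist','w2');top=snap('top','t2')
cv2.imwrite('pics/w2b.png',cv2.resize(im[100:380,130:450,::-1],(800,700),interpolation=cv2.INTER_CUBIC)[:600])
e=s['eef_pos']
f=lambda p:(proj('wrist',p)-[130,100])*2.5
print('cantop',f([e[0],e[1],e[2]+.034]),'foot',f([e[0],e[1],e[2]-.0792]),f([e[0],e[1]+.04,e[2]-.07]),f([e[0]+.04,e[1],e[2]-.07]))
for n,X in dict(port=(.4872,.1126,.061),rg=(.4139,.0094,.13),lg=(.4777,.2319,.13)).items():print(n,f(X))
E
```

```text
7.95 [0.48350425 0.07341927 0.27072386] [-2.31784322 -2.11953074  0.00564817] [-0.72839384 -0.05978118  0.50470897  1.79064225  0.03041782  1.40687065
 -0.31883329]
cantop [374.45802805 493.27613113] foot [374.80200352 287.63456652] [360.7323512  151.40358448] [519.75796676 284.0144991 ]
port [375.0859322  115.51649849]
rg [211.82585798 416.43611061]
lg [ 315.96269066 -198.99560983]
```

View pics/w2b.png

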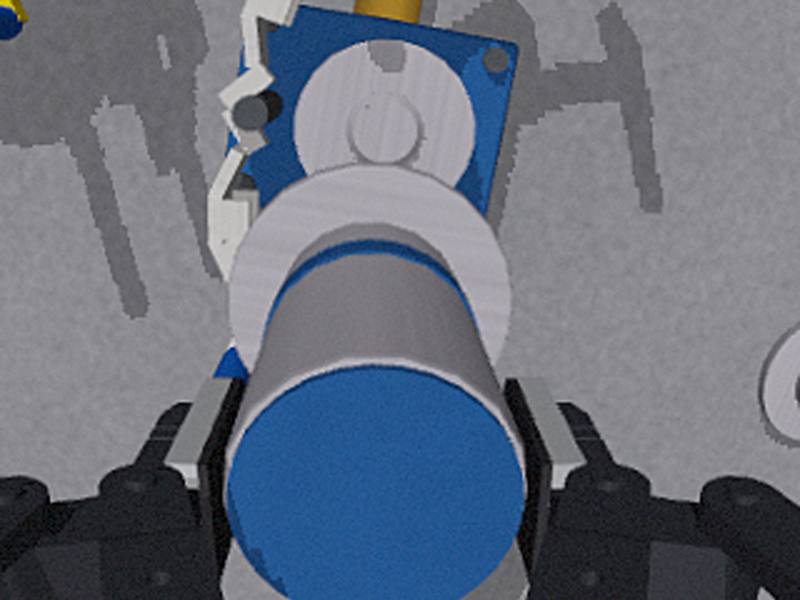

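```bash
cat > k.py <<'E'
from h import *
s=telemetry.state();e=s['eef_pos'];print(e,s['eef_rot'])
f=lambda p:(proj('wrist',p)-[130,100])*2.5
def ext(c,r):
    q=np.array([f([c[0]+r*np.cos(a),c[1]+r*np.sin(a),c[2]]) for a in np.linspace(0,6.283,361)])
    return np.r_[q.min(0),q.max(0)].round(1)
print('flange obs L230 R511 T165',ext([e[0],e[1],e[2]-.0702],.04))
print('top obs L227 R524 T363',ext([e[0],e[1],e[2]+.0308],.025))
print('port obs L293 R475 T38',ext([.4872,.1126,.055],.04))
print('spigot obs L347 R424 T90 B163',ext([.4872,.1126,.055],.017),ext([.4872,.1126,.061],.014))
E
python3 k.py
```

```text
[0.48414447 0.07145156 0.27143844] [-2.32221375 -2.1156869   0.00380868]
flange obs L230 R511 T165 [232.6 158.2 522.8 435.7]
top obs L227 R524 T363 [221.9 347.4 537.2 617.4]
port obs L293 R475 T38 [284.3  23.9 465.9 203.8]
spigot obs L347 R424 T90 B163 [336.4  76.1 413.8 152.8] [342.7  83.3 407.5 147.6]
```

```bash
cat >> k.py <<'E'
from scipy.optimize import least_squares
def F(p):
    cx,cy,dz,tx,ty,px,py=p
    fl=ext([cx,cy,e[2]-.0702+dz],.04);tp=ext([tx,ty,e[2]+.0308+dz],.025)
    po=ext([px,py,.055],.04);sp=ext([px,py,.055],.017)
    return np.r_[fl[[0,2,1]]-[230,511,165],tp[[0,2,1]]-[227,524,363],po[[0,2,1]]-[293,475,38],sp[[0,2]]-[347,424]]
r=least_squares(F,[e[0],e[1],0,e[0],e[1],.487,.112],diff_step=1e-3,x_scale=.01)
print(r.x.round(4),r.fun.round(1)); print('port-foot',r.x[5:]-r.x[:2])
E
python3 k.py
```

```text
[0.48414447 0.07145156 0.27143844] [-2.32221375 -2.1156869   0.00380868]
flange obs L230 R511 T165 [232.6 158.2 522.8 435.7]
top obs L227 R524 T363 [221.9 347.4 537.2 617.4]
port obs L293 R475 T38 [284.3  23.9 465.9 203.8]Traceback (most recent call last):
  File "k.py", line 10, in <module>
    print('spigot obs L347 R424 T90 B163',ext([.4872,.1126,.055],.017),ext([.4872,.1126,.061],.014))
                                          ~~~^^^^^^^^^^^^^^^^^^^^^^^^^
  File "k.py", line 5, in ext
    q=np.array([f([c[0]+r*np.cos(a),c[1]+r*np.sin(a),c[2]]) for a in np.linspace(0,6.283,361)])
                ~^^^^^^^^^^^^^^^^^^^^^^^^^^^^^^^^^^^^^^^^^^
  File "k.py", line 3, in <lambda>
    f=lambda p:(proj('wrist',p)-[130,100])*2.5
                ~~~~^^^^^^^^^^^
  File "h.py", line 15, in proj
    c=viewer.camera_params(n);K,R,t=[np.array(c[k]) for k in('mtx','R','t')]
ValueError: time passes only in moves, steps and waits
```

```bash
sed -i 's/^from rig.*/&\nimport functools\ncp=functools.lru_cache(None)(viewer.camera_params)/; s/c=viewer.camera_params(n)/c=cp(n)/' h.py; python3 k.py
```

```text
[0.48414447 0.07145156 0.27143844] [-2.32221375 -2.1156869   0.00380868]
flange obs L230 R511 T165 [232.6 158.2 522.8 435.7]
top obs L227 R524 T363 [221.9 347.4 537.2 617.4]
port obs L293 R475 T38 [284.3  23.9 465.9 203.8]
spigot obs L347 R424 T90 B163 [336.4  76.1 413.8 152.8] [342.7  83.3 407.5 147.6]
[0.4819 0.0695 0.     0.4832 0.0688 0.4909 0.1059] [-4.3  4.   1.2 -7.7  7.8  1.9  1.1  0.2  0.2 -0.9 -0.6]
port-foot [0.00897472 0.03637849]
```

```bash
sed -i 's/.round(1)$//; s/e\[1\],0,e\[0\]/e[1],-.006,e[0]/; s/diff_step=1e-3/diff_step=1e-2/' k.py; python3 k.py | tail -3
```

```text
spigot obs L347 R424 T90 B163 [336.3715401   76.06232772 413.80240524 152.79068316] [342.65827831  83.29236944 407.51450179 147.56010677]
[ 0.4818  0.069  -0.0066  0.483   0.0665  0.4909  0.106 ] [-0.1  0.1  0.   0.1 -0.1 -0.   1.1  0.3 -0.  -0.8 -0.6]
port-foot [0.00905225 0.03706013]
```

>>> send_rows([
  {"delta_pos": [0.043,0.1,0],"rot": [0,0,0],"grip": 1},
  {"delta_pos": [0.043,0.195,0],"rot": [0,0,0],"grip": 1},
  {"delta_pos": [0.043,0.195,-0.1],"rot": [0,0,0],"grip": 1},
  {"delta_pos": [0.043,0.195,-0.2],"rot": [0,0,0],"grip": 1},
  {"delta_pos": [0.043,0.195,-0.3],"rot": [0,0,0],"grip": 1},
  {"delta_pos": [0.043,0.195,-0.4],"rot": [0,0,0],"grip": 1},
  {"delta_pos": [0.043,0.195,-0.5],"rot": [0,0,0],"grip": 1},
  {"delta_pos": [0.043,0.195,-0.5],"rot": [0,0,0],"grip": 1},
  {"delta_pos": [0.043,0.195,-0.5],"rot": [0,0,0],"grip": 1},
  {"delta_pos": [0.043,0.195,-0.5],"rot": [0,0,0],"grip": 1},
])

```text
time: 8.88
eef_pos: [0.4942, 0.1112, 0.1737]
eef_rot: [2.322, 2.115, 0.002]
ft_force: [0.1, 0.3, -5.9]
grip_width: 0.0483
finger_force: 64.8
```

```bash
python3 - <<'E'
from h import *
w=snap('wrist','w3');e=telemetry.state();print(e['eef_pos'],e['ft_force'])
t=snap('top','t3');s=snap('scene','s3');e=telemetry.state();print(e['eef_pos'],e['time'])
r=lambda im,x,y,w,h,W,H:cv2.resize(im[y:y+h,x:x+w,::-1],(W,H),interpolation=cv2.INTER_CUBIC)
cv2.imwrite('pics/c3.png',np.hstack([r(w,130,60,320,300,400,375),r(s,255,170,107,100,400,375)]))
E
```

```text
[0.49455556 0.11156022 0.17414019] [ 0.5083073   0.47256318 -6.46106456]
[0.4944665  0.11184497 0.17413823] 9.0333
```

View pics/c3.png

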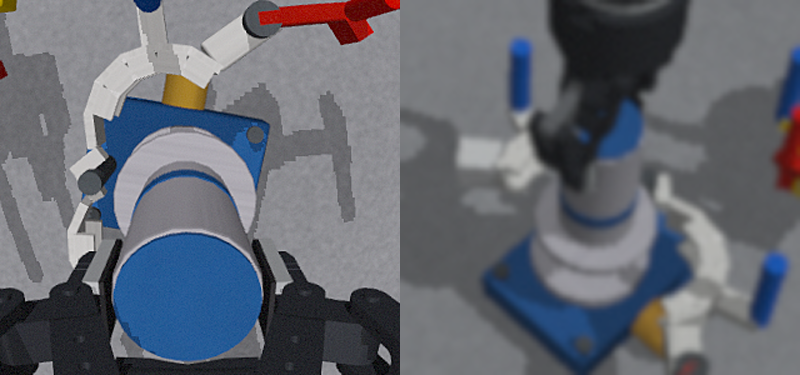

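```bash
python3 - <<'E'
from h import *
e=telemetry.state()['eef_pos'];print(e)
f=lambda p:(proj('wrist',p)-[130,60])*1.25
def ext(c,r):
    q=np.array([f([c[0]+r*np.cos(a),c[1]+r*np.sin(a),c[2]]) for a in np.linspace(0,6.283,361)])
    return np.r_[q.min(0),q.max(0)].round(1)
print('can flange',ext([e[0]-.0023,e[1]-.0025,e[2]-.0768],.04))
print('port',ext([.4903,.108,.055],.04),ext([.4903,.108,.046],.04))
im=cv2.imread('pics/w3.png')[95:305,190:380]
cv2.imwrite('pics/c4.png',cv2.resize(im,(190*4,210*4),interpolation=cv2.INTER_CUBIC)[:600])
E
```

```text
[0.4944665  0.11184497 0.17413823]
can flange [114.4 133.  254.9 267.4]
port [122.5 126.8 242.  242.3] [124.5 125.3 240.3 237.5]
```

View pics/c4.png

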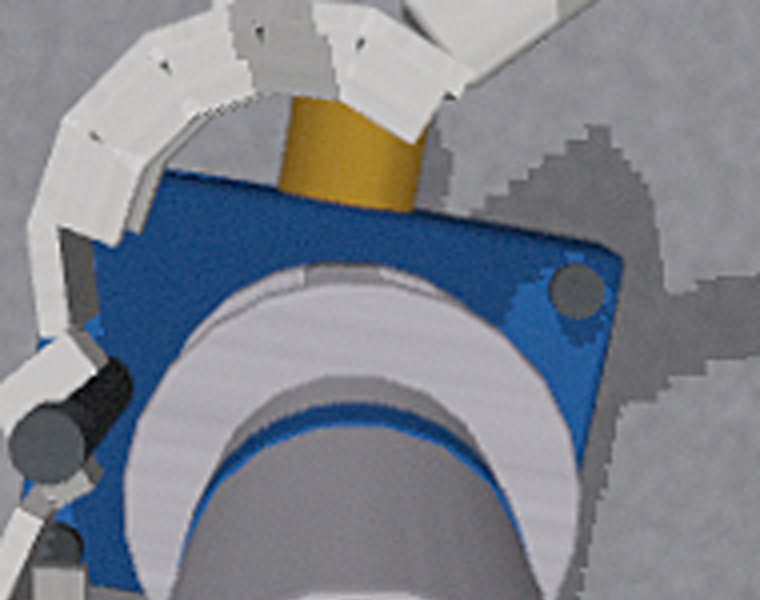

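>>> send_rows([
  {"delta_pos": [-0.01,-0.006,-0.03],"rot": [0,0,0],"grip": 1},
  {"delta_pos": [-0.01,-0.006,-0.06],"rot": [0,0,0],"grip": 1},
  {"delta_pos": [-0.01,-0.006,-0.08],"rot": [0,0,0],"grip": 1},
  {"delta_pos": [-0.01,-0.006,-0.1],"rot": [0,0,0],"grip": 1},
  {"delta_pos": [-0.01,-0.006,-0.12],"rot": [0,0,0],"grip": 1},
  {"delta_pos": [-0.01,-0.006,-0.14],"rot": [0,0,0],"grip": 1},
  {"delta_pos": [-0.01,-0.006,-0.14],"rot": [0,0,0],"grip": 1},
])

```text
time: 9.62
eef_pos: [0.4908, 0.1104, 0.1435]
eef_rot: [-2.32, -2.117, 0.003]
ft_force: [0.2, 1.0, -6.5]
grip_width: 0.0484
finger_force: 65.1
```

>>> send_rows([
  {"delta_pos": [0,0,-0.007],"rot": [0,0,0],"grip": 1},
  {"delta_pos": [0,0,-0.014],"rot": [0,0,0],"grip": 1},
  {"delta_pos": [0,0,-0.02],"rot": [0,0,0],"grip": 1},
  {"delta_pos": [0,0,-0.02],"rot": [0,0,0],"grip": 1},
])

```text
time: 9.95
eef_pos: [0.4914, 0.1106, 0.1404]
eef_rot: [2.321, 2.117, -0.0]
ft_force: [0.7, 0.1, -7.2]
grip_width: 0.0486
finger_force: 65.1
```

>>> send_rows([
  {"delta_pos": [0,0,-0.006],"rot": [0,0,0],"grip": 1},
  {"delta_pos": [0,0,-0.012],"rot": [0,0,0],"grip": 1},
  {"delta_pos": [0,0,-0.012],"rot": [0,0,0],"grip": 1},
])

```text
time: 10.2
eef_pos: [0.4913, 0.1106, 0.138]
eef_rot: [-2.321, -2.117, 0.0]
ft_force: [-0.5, -0.4, -6.6]
grip_width: 0.0485
finger_force: 65.1
```

>>> send_rows([
  {"delta_pos": [0,0,-0.006],"rot": [0,0,0],"grip": 1},
  {"delta_pos": [0,0,-0.01],"rot": [0,0,0],"grip": 1},
  {"delta_pos": [0,0,-0.01],"rot": [0,0,0],"grip": 1},
])

```text
time: 10.45
eef_pos: [0.4913, 0.1106, 0.136]
eef_rot: [2.321, 2.117, -0.0]
ft_force: [-0.2, -0.9, -7.3]
grip_width: 0.0485
finger_force: 65.1
```

>>> send_rows([
  {"delta_pos": [0,0,-0.006],"rot": [0,0,0],"grip": 1},
  {"delta_pos": [0,0,-0.012],"rot": [0,0,0],"grip": 1},
  {"delta_pos": [0,0,-0.012],"rot": [0,0,0],"grip": 1},
])

```text
time: 10.7
eef_pos: [0.4916, 0.1107, 0.1344]
eef_rot: [-2.321, -2.117, -0.001]
ft_force: [-2.5, 0.6, -2.0]
grip_width: 0.0485
finger_force: 65.5
```

>>> send_rows([
  {"delta_pos": [0,0,-0.006],"rot": [0,0,0],"grip": 1},
  {"delta_pos": [0,0,-0.01],"rot": [0,0,0],"grip": 1},
  {"delta_pos": [0,0,-0.01],"rot": [0,0,0],"grip": 1},
])

```text
time: 10.95
eef_pos: [0.4916, 0.1109, 0.1343]
eef_rot: [-2.32, -2.117, -0.002]
ft_force: [-7.5, -0.3, 11.7]
grip_width: 0.0485
finger_force: 67.1
```

>>> send_rows([
  {"delta_pos": [0,0,0.005],"rot": [0,0,0],"grip": 0.0},
  {"delta_pos": [0,0,0.005],"rot": [0,0,0],"grip": -0.5},
  {"delta_pos": [0,0,0.005],"rot": [0,0,0],"grip": -1},
  {"delta_pos": [0,0,0.005],"rot": [0,0,0],"grip": -1},
  {"delta_pos": [0,0,0.05],"rot": [0,0,0],"grip": -1},
  {"delta_pos": [0,0,0.2],"rot": [0,0,0],"grip": -1},
  {"delta_pos": [0,0,0.4],"rot": [0,0,0],"grip": -1},
  {"delta_pos": [0,0,0.6],"rot": [0,0,0],"grip": -1},
  {"delta_pos": [0,0,0.75],"rot": [0,0,0],"grip": -1},
  {"delta_pos": [0,0,0.75],"rot": [0,0,0],"grip": -1},
  {"delta_pos": [0,0,0.75],"rot": [0,0,0],"grip": -1},
  {"delta_pos": [0,0,0.75],"rot": [0,0,0],"grip": -1},
])

```text
time: 11.95
eef_pos: [0.4913, 0.1106, 0.2817]
eef_rot: [2.321, 2.117, 0.0]
ft_force: [-0.1, 0.9, -0.6]
grip_width: 0.0854
finger_force: 0.0
```

```bash
python3 - <<'E'
from h import *
w=snap('wrist','w5');e=telemetry.state();print(e['eef_pos'],e['eef_rot'],e['time'])
cv2.imwrite('pics/w5b.png',cv2.resize(w[:,:,::-1],(800,600),interpolation=cv2.INTER_CUBIC))
print(proj('wrist',(.4903,.108,.165))/.7,proj('wrist',(.4808,.2273,.13))/.7)
E
```

```text
[0.4908733  0.11047425 0.28088397] [-2.32050856e+00 -2.11714364e+00  2.23375813e-03] 12.0
[400.62057275 297.31276616] [367.8084189  99.2094151]
```

View pics/w5b.png

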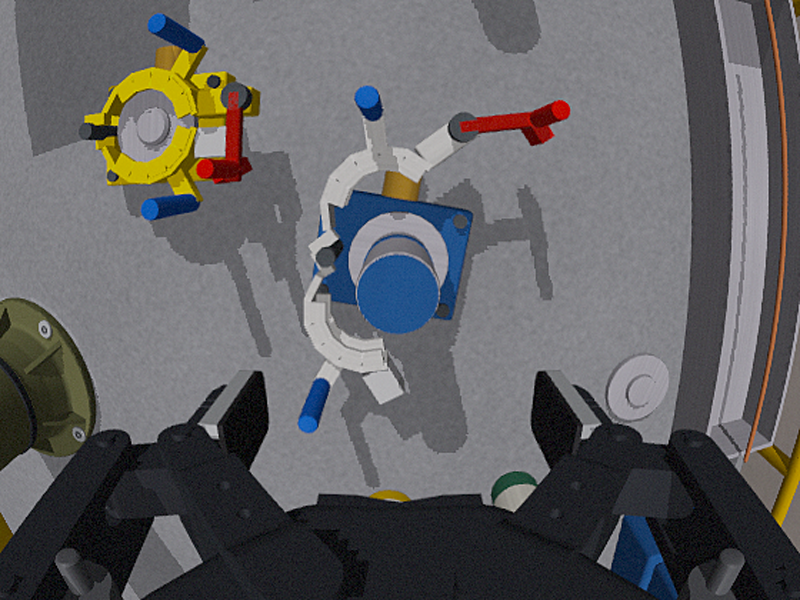

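The canister is seated upright at (398,292). Left grip top is at (369,98), right grip top at (308,423), latch post at (560,110) and latch pivot at (462,126). I'll refit the clamp from these.

```bash
sed -i '/^print/d' m.py; cat > fit.py <<'E'
from m import *
from scipy.optimize import least_squares
W=lambda u,v,z:at('wrist',u*.7,v*.7,z)[:2]
pc=W(398,292,.165);rg=W(308,423,.13);lg=W(369,98,.13);lt=W(560,110,.134);lp=W(462,126,.09)
f=lambda p:np.concatenate([geo(p)[0]-lg,geo(p)[1]-rg,.5*(geo(p)[2]-lp),geo(p)[3]-lt,p[:2]-pc])
s=least_squares(f,[*pc,-.2,.7,.9,1.1],x_scale=[.01,.01,.1,.1,.1,.1]);print(s.x.round(4),(s.fun*1e3).round(1))
print([v.round(4) for v in geo(s.x)],telemetry.state()['eef_pos'])
P=s.x
def arc(i,out,vals):
    p=P.copy();p[i]=vals[0];z=geo(p)[out]
    for v in vals:
        p[i]=v;print(round(v,2),((geo(p)[out]-z)/.2).round(3),geo(p)[out].round(4))
arc(3,0,np.linspace(P[3],-.02,12))
arc(4,1,np.linspace(P[4],-.02,12))
E
python3 fit.py
```

```text
[ 0.4882  0.1115 -0.2067  0.7439  0.922   1.1157] [-1.2  1.6 -0.3 -1.8  1.5 -0.2  1.6  0.1 -0.9  0.2]
[array([0.4805, 0.2296]), array([0.413 , 0.0082]), array([0.5464, 0.2088]), array([0.6032, 0.2135]), array([0.4334, 0.1229])] [0.4908733  0.11047425 0.28088397]
0.74 [0. 0.] [0.4805 0.2296]
0.67 [ 0.036 -0.018] [0.4877 0.2261]
0.61 [ 0.072 -0.038] [0.4948 0.2221]
0.54 [ 0.105 -0.06 ] [0.5015 0.2176]
0.47 [ 0.137 -0.085] [0.5079 0.2126]
0.4 [ 0.167 -0.112] [0.5139 0.2072]
0.33 [ 0.196 -0.141] [0.5196 0.2014]
0.26 [ 0.222 -0.172] [0.5248 0.1953]
0.19 [ 0.246 -0.204] [0.5296 0.1887]
0.12 [ 0.268 -0.238] [0.534  0.1819]
0.05 [ 0.287 -0.274] [0.5378 0.1748]
-0.02 [ 0.304 -0.311] [0.5412 0.1674]
0.92 [0. 0.] [0.413  0.0082]
0.84 [ 0.049 -0.007] [0.4229 0.0069]
0.75 [ 0.099 -0.009] [0.4329 0.0064]
0.67 [ 0.149 -0.007] [0.4428 0.0068]
0.58 [ 0.199 -0.001] [0.4527 0.008 ]
0.49 [0.247 0.009] [0.4625 0.0101]
0.41 [0.295 0.024] [0.472 0.013]
0.32 [0.342 0.042] [0.4813 0.0167]
0.24 [0.386 0.065] [0.4902 0.0212]
0.15 [0.429 0.091] [0.4987 0.0264]
0.07 [0.469 0.121] [0.5067 0.0323]
-0.02 [0.506 0.154] [0.5142 0.0389]
```

>>> send_rows([
  {"delta_pos": [-0.02,0.2,0],"rot": [0,0,-0.02],"grip": -0.3},
  {"delta_pos": [-0.05,0.4,0],"rot": [0,0,-0.04],"grip": -0.3},
  {"delta_pos": [-0.05,0.593,0],"rot": [0,0,-0.058],"grip": -0.3},
  {"delta_pos": [-0.05,0.593,-0.2],"rot": [0,0,-0.058],"grip": -0.3},
  {"delta_pos": [-0.05,0.593,-0.4],"rot": [0,0,-0.058],"grip": -0.3},
  {"delta_pos": [-0.05,0.593,-0.6],"rot": [0,0,-0.058],"grip": -0.3},
  {"delta_pos": [-0.05,0.593,-0.75],"rot": [0,0,-0.058],"grip": -0.3},
  {"delta_pos": [-0.05,0.593,-0.865],"rot": [0,0,-0.058],"grip": -0.3},
  {"delta_pos": [-0.05,0.593,-0.865],"rot": [0,0,-0.058],"grip": -0.3},
  {"delta_pos": [-0.05,0.593,-0.865],"rot": [0,0,-0.058],"grip": 1},
  {"delta_pos": [-0.05,0.593,-0.865],"rot": [0,0,-0.058],"grip": 1},
  {"delta_pos": [-0.05,0.593,-0.865],"rot": [0,0,-0.058],"grip": 1},
], newtons=25)

```text
time: 13.0
eef_pos: [0.4826, 0.2298, 0.1106]
eef_rot: [2.666, 1.662, 0.005]
ft_force: [-0.2, -0.6, 1.0]
grip_width: 0.0194
finger_force: 0.0
```

>>> send_rows([
  {"delta_pos": [0,0,0],"rot": [0,0,0],"grip": 1},
  {"delta_pos": [0,0,0],"rot": [0,0,0],"grip": 1},
])

```text
time: 13.17
eef_pos: [0.4825, 0.23, 0.1107]
eef_rot: [-2.666, -1.662, -0.005]
ft_force: [-1.2, -0.0, 5.3]
grip_width: 0.015
finger_force: 24.7
```

>>> send_rows([
  {"delta_pos": [0.036,-0.018,0],"rot": [0,0,-0.011],"grip": 1},
  {"delta_pos": [0.072,-0.038,0],"rot": [0,0,-0.022],"grip": 1},
  {"delta_pos": [0.105,-0.06,0],"rot": [0,0,-0.033],"grip": 1},
  {"delta_pos": [0.137,-0.085,0],"rot": [0,0,-0.044],"grip": 1},
  {"delta_pos": [0.167,-0.112,0],"rot": [0,0,-0.055],"grip": 1},
  {"delta_pos": [0.196,-0.141,0],"rot": [0,0,-0.066],"grip": 1},
  {"delta_pos": [0.222,-0.172,0],"rot": [0,0,-0.077],"grip": 1},
  {"delta_pos": [0.246,-0.204,0],"rot": [0,0,-0.088],"grip": 1},
  {"delta_pos": [0.268,-0.238,0],"rot": [0,0,-0.099],"grip": 1},
  {"delta_pos": [0.28,-0.26,0],"rot": [0,0,-0.106],"grip": 1},
  {"delta_pos": [0.287,-0.274,0],"rot": [0,0,-0.11],"grip": 1},
])

```text
time: 14.08
eef_pos: [0.5402, 0.1755, 0.1107]
eef_rot: [-3.07, -0.657, -0.006]
ft_force: [-1.7, 2.3, 6.3]
grip_width: 0.015
finger_force: 24.9
```

>>> send_rows([
  {"delta_pos": [0.01,-0.02,0],"rot": [0,0,-0.005],"grip": 1},
  {"delta_pos": [0.017,-0.037,0],"rot": [0,0,-0.01],"grip": 1},
  {"delta_pos": [0.017,-0.037,0],"rot": [0,0,-0.01],"grip": 1},
  {"delta_pos": [0.017,-0.037,0],"rot": [0,0,-0.01],"grip": 1},
])

```text
time: 14.42
eef_pos: [0.5437, 0.1679, 0.1107]
eef_rot: [-3.089, -0.563, -0.006]
ft_force: [0.7, 2.3, 5.1]
grip_width: 0.0151
finger_force: 24.9
```

>>> send_rows([
  {"delta_pos": [0.005,-0.012,0],"rot": [0,0,-0.003],"grip": 1},
  {"delta_pos": [0.009,-0.022,0],"rot": [0,0,-0.006],"grip": 1},
  {"delta_pos": [0.009,-0.022,0],"rot": [0,0,-0.006],"grip": 1},
])

```text
time: 14.67
eef_pos: [0.5452, 0.1641, 0.1107]
eef_rot: [-3.098, -0.505, -0.006]
ft_force: [-0.6, 2.0, 6.1]
grip_width: 0.0148
finger_force: 24.9
```

>>> send_rows([
  {"delta_pos": [0.004,-0.012,0],"rot": [0,0,-0.003],"grip": 1},
  {"delta_pos": [0.008,-0.022,0],"rot": [0,0,-0.006],"grip": 1},
  {"delta_pos": [0.008,-0.022,0],"rot": [0,0,-0.006],"grip": 1},
])

```text
time: 14.92
eef_pos: [0.5454, 0.1637, 0.1107]
eef_rot: [-3.102, -0.451, -0.003]
ft_force: [-4.0, 9.0, 6.8]
grip_width: 0.015
finger_force: 25.1
```

>>> send_rows([
  {"delta_pos": [-0.004,0.012,0],"rot": [0,0,0],"grip": 0.2},
  {"delta_pos": [-0.004,0.012,0],"rot": [0,0,0],"grip": -0.3},
  {"delta_pos": [-0.004,0.012,0],"rot": [0,0,0],"grip": -0.3},
  {"delta_pos": [-0.004,0.012,0.2],"rot": [0,0,0],"grip": -0.3},
  {"delta_pos": [-0.004,0.012,0.4],"rot": [0,0,0],"grip": -0.3},
  {"delta_pos": [-0.004,0.012,0.6],"rot": [0,0,0.02],"grip": -0.3},
  {"delta_pos": [-0.1,-0.1,0.75],"rot": [0,0,0.04],"grip": -0.3},
  {"delta_pos": [-0.22,-0.24,0.75],"rot": [0,0,0.06],"grip": -0.3},
  {"delta_pos": [-0.34,-0.38,0.75],"rot": [0,0,0.08],"grip": -0.3},
  {"delta_pos": [-0.46,-0.52,0.75],"rot": [0,0,0.1],"grip": -0.3},
  {"delta_pos": [-0.58,-0.66,0.75],"rot": [0,0,0.12],"grip": -0.3},
  {"delta_pos": [-0.66,-0.745,0.75],"rot": [0,0,0.14],"grip": -0.3},
])

```text
time: 15.92
eef_pos: [0.4116, 0.0054, 0.2583]
eef_rot: [-2.625, -1.725, 0.001]
ft_force: [0.6, -0.9, 0.5]
grip_width: 0.0554
finger_force: 0.0
```

>>> send_rows([
  {"delta_pos": [0,0,0],"rot": [0,0,0.02],"grip": -0.3},
  {"delta_pos": [0,0,0],"rot": [0,0,0.04],"grip": -0.3},
  {"delta_pos": [0,0,0],"rot": [0,0,0.04],"grip": -0.3},
  {"delta_pos": [0,0,0],"rot": [0,0,0.04],"grip": -0.3},
  {"delta_pos": [0,0,0],"rot": [0,0,0.04],"grip": -0.3},
])

```text
time: 16.33
eef_pos: [0.4136, 0.009, 0.2586]
eef_rot: [2.394, 2.034, -0.001]
ft_force: [0.5, 0.1, -0.2]
grip_width: 0.0558
finger_force: 0.0
```

```bash
python3 - <<'E'
from h import *
w=snap('wrist','w6');e=telemetry.state();print(e['eef_pos'],e['eef_rot'],e['time'])
# blue blobs
hsv=cv2.cvtColor(w,cv2.COLOR_RGB2HSV);m=cv2.inRange(hsv,(105,150,60),(125,255,255))
n,l,st,c=cv2.connectedComponentsWithStats(m)
for i in range(1,n):
    if st[i,4]>60:print(st[i],c[i])
print('pred rg',proj('wrist',(.4145,.010,.13)),'lg',proj('wrist',(.5454,.1637,.13)))
E
```

```text
[0.41365646 0.00912388 0.25860151] [ 2.39325806e+00  2.03471886e+00 -9.67632972e-04] 16.3833
[372   4  36  32 592] [389.68412162  19.0625    ]
[138  27  39  30 603] [156.61359867  41.48922056]
[ 330   34   62   61 2889] [360.22395292  64.40498442]
[269  39  39  39 573] [284.68935428  53.2460733 ]
[ 274   73  105   62 1964] [321.29786151 112.25763747]
[267  84   7  20  76] [269.51315789  92.98684211]
[271 181  18  30 418] [279.22009569 195.80382775]
[ 494  280   66  140 4222] [535.9066793  331.98886784]
pred rg [281.39732538 200.23473401] lg [401.27515139   9.43004995]
```

>>> send_rows([
  {"delta_pos": [0,0,-0.2],"rot": [0,0,0],"grip": -0.3},
  {"delta_pos": [0,0,-0.4],"rot": [0,0,0],"grip": -0.3},
  {"delta_pos": [0,0,-0.6],"rot": [0,0,0],"grip": -0.3},
  {"delta_pos": [0,0,-0.743],"rot": [0,0,0],"grip": -0.3},
  {"delta_pos": [0,0,-0.743],"rot": [0,0,0],"grip": -0.3},
  {"delta_pos": [0,0,-0.743],"rot": [0,0,0],"grip": 1},
  {"delta_pos": [0,0,-0.743],"rot": [0,0,0],"grip": 1},
  {"delta_pos": [0,0,-0.743],"rot": [0,0,0],"grip": 1},
  {"delta_pos": [0,0,-0.743],"rot": [0,0,0],"grip": 1},
  {"delta_pos": [0,0,-0.743],"rot": [0,0,0],"grip": 1},
])

```text
time: 17.22
eef_pos: [0.4152, 0.0095, 0.1123]
eef_rot: [2.39, 2.037, 0.005]
ft_force: [-1.9, -0.3, 8.2]
grip_width: 0.0146
finger_force: 24.6
```

>>> send_rows([
  {"delta_pos": [0.049,-0.007,0],"rot": [0,0,0.0135],"grip": 1},
  {"delta_pos": [0.099,-0.009,0],"rot": [0,0,0.027],"grip": 1},
  {"delta_pos": [0.149,-0.007,0],"rot": [0,0,0.041],"grip": 1},
  {"delta_pos": [0.199,-0.001,0],"rot": [0,0,0.054],"grip": 1},
  {"delta_pos": [0.247,0.009,0],"rot": [0,0,0.068],"grip": 1},
  {"delta_pos": [0.295,0.024,0],"rot": [0,0,0.081],"grip": 1},
  {"delta_pos": [0.342,0.042,0],"rot": [0,0,0.095],"grip": 1},
  {"delta_pos": [0.386,0.065,0],"rot": [0,0,0.109],"grip": 1},
  {"delta_pos": [0.429,0.091,0],"rot": [0,0,0.122],"grip": 1},
  {"delta_pos": [0.44,0.1,0],"rot": [0,0,0.126],"grip": 1},
  {"delta_pos": [0.45,0.106,0],"rot": [0,0,0.128],"grip": 1},
])

```text
time: 18.13
eef_pos: [0.5052, 0.0302, 0.1123]
eef_rot: [1.399, 2.81, 0.001]
ft_force: [-3.5, -1.2, 8.7]
grip_width: 0.0148
finger_force: 25.1
```

>>> send_rows([
  {"delta_pos": [0.008,0.006,0],"rot": [0,0,0.003],"grip": 1},
  {"delta_pos": [0.016,0.012,0],"rot": [0,0,0.006],"grip": 1},
  {"delta_pos": [0.016,0.012,0],"rot": [0,0,0.006],"grip": 1},
])

```text
time: 18.38
eef_pos: [0.5084, 0.0327, 0.1123]
eef_rot: [1.347, 2.836, 0.002]
ft_force: [-2.2, -2.4, 6.8]
grip_width: 0.0149
finger_force: 24.9
```

>>> send_rows([
  {"delta_pos": [0.005,0.004,0],"rot": [0,0,0.002],"grip": 1},
  {"delta_pos": [0.012,0.009,0],"rot": [0,0,0.004],"grip": 1},
  {"delta_pos": [0.012,0.009,0],"rot": [0,0,0.004],"grip": 1},
])

```text
time: 18.63
eef_pos: [0.5102, 0.0341, 0.1123]
eef_rot: [1.312, 2.853, 0.001]
ft_force: [-3.7, -3.1, 9.0]
grip_width: 0.0146
finger_force: 25.0
```

>>> send_rows([
  {"delta_pos": [0.005,0.004,0],"rot": [0,0,0],"grip": 1},
  {"delta_pos": [0.012,0.009,0],"rot": [0,0,0],"grip": 1},
  {"delta_pos": [0.012,0.009,0],"rot": [0,0,0],"grip": 1},
])

```text
time: 18.88
eef_pos: [0.5103, 0.0341, 0.1122]
eef_rot: [-1.314, -2.85, 0.005]
ft_force: [-10.4, -5.9, 15.5]
grip_width: 0.0147
finger_force: 25.8
```

>>> send_rows([
  {"delta_pos": [-0.01,-0.007,0],"rot": [0,0,0],"grip": 0.4},
  {"delta_pos": [-0.01,-0.007,0],"rot": [0,0,0],"grip": 0.0},
  {"delta_pos": [-0.01,-0.007,0],"rot": [0,0,0],"grip": 0.0},
  {"delta_pos": [-0.01,-0.007,0.2],"rot": [0,0,0],"grip": 0.0},
  {"delta_pos": [-0.01,-0.007,0.4],"rot": [0,0,0],"grip": 0.0},
  {"delta_pos": [0.0,0,0.6],"rot": [0,0,0.01],"grip": 0.0},
  {"delta_pos": [0.15,0.05,0.7],"rot": [0,0,0.02],"grip": 0.0},
  {"delta_pos": [0.3,0.1,0.7],"rot": [0,0,0.023],"grip": 0.0},
  {"delta_pos": [0.45,0.146,0.7],"rot": [0,0,0.023],"grip": 0.0},
  {"delta_pos": [0.533,0.146,0.7],"rot": [0,0,0.023],"grip": 0.0},
  {"delta_pos": [0.533,0.146,0.7],"rot": [0,0,0.023],"grip": 0.0},
  {"delta_pos": [0.533,0.146,0.7],"rot": [0,0,0.023],"grip": 0.0},
])

```text
time: 19.88
eef_pos: [0.6184, 0.0656, 0.2494]
eef_rot: [-1.104, -2.941, 0.003]
ft_force: [-0.2, -0.9, 0.5]
grip_width: 0.0426
finger_force: 0.0
```

>>> send_rows([
  {"delta_pos": [0,0,0],"rot": [0,0,0],"grip": 0},
  {"delta_pos": [0,0,0],"rot": [0,0,0],"grip": 0},
])

```text
time: 20.05
eef_pos: [0.6174, 0.0652, 0.2504]
eef_rot: [-1.105, -2.94, -0.001]
ft_force: [-0.2, 0.7, 1.0]
grip_width: 0.0427
finger_force: 0.0
```

```bash
python3 - <<'E'
from h import *
w=snap('wrist','w7');e=telemetry.state();print(e['eef_pos'],e['eef_rot'],e['time'])
cv2.imwrite('pics/w7b.png',cv2.resize(w[:,:,::-1],(800,600),interpolation=cv2.INTER_CUBIC))
for n,X in dict(lt=(.6193,.0647,.134),lp=(.5764,.1023,.09),lg=(.5454,.1637,.13),rg=(.5103,.0341,.13),can=(.4902,.109,.165)).items():print(n,proj('wrist',X)/.7)
E
```

```text
[0.61746363 0.06539407 0.25052462] [-1.10458765e+00 -2.94076617e+00 -1.61878399e-03] 20.1
lt [402.56984001 298.22433555]
lp [402.21497288 195.38111744]
lg [449.12262823  87.36046759]
rg [239.76742118 193.93303798]
can [298.00339847  65.89548948]
```

View pics/w7b.png

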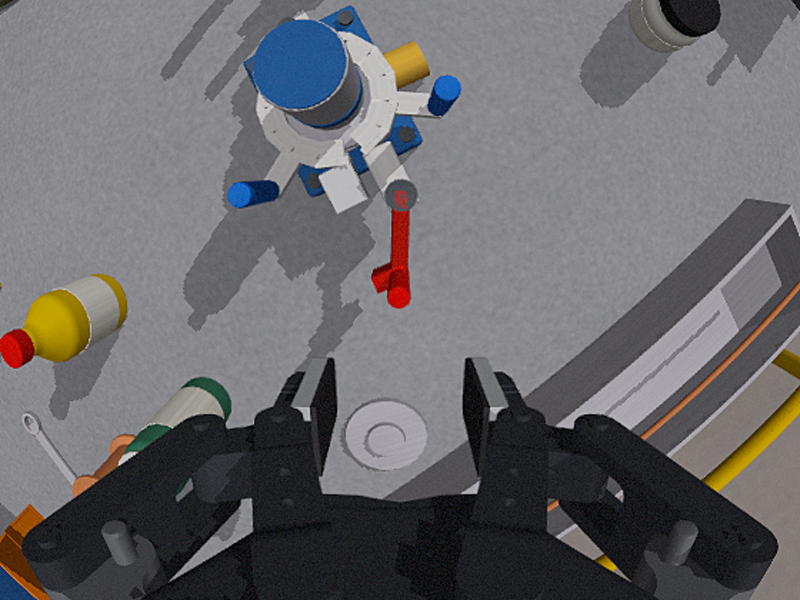

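The clamp ring is closed round the flanges. The latch pivot is at (400,196) and the latch post at (399,296), matching the model. I'll lower around the post loosely and push it round with the trailing finger.

>>> send_rows([
  {"delta_pos": [0,0,-0.2],"rot": [0,0,0],"grip": 0.2},
  {"delta_pos": [0,0,-0.4],"rot": [0,0,0],"grip": 0.2},
  {"delta_pos": [0,0,-0.55],"rot": [0,0,0],"grip": 0.2},
  {"delta_pos": [0,0,-0.7],"rot": [0,0,0],"grip": 0.2},
  {"delta_pos": [0,0,-0.7],"rot": [0,0,0],"grip": 0.2},
  {"delta_pos": [0,0,-0.7],"rot": [0,0,0],"grip": 0.5},
  {"delta_pos": [0,0,-0.7],"rot": [0,0,0],"grip": 0.5},
  {"delta_pos": [0,0,-0.7],"rot": [0,0,0],"grip": 0.5},
], newtons=20)

```text
time: 20.77
eef_pos: [0.6199, 0.0656, 0.113]
eef_rot: [1.103, 2.938, 0.004]
ft_force: [0.2, 0.4, -0.3]
grip_width: 0.0212
finger_force: 0.0
```

```bash
python3 - <<'E'
import numpy as np
from rig import telemetry
s=telemetry.state();print(s['eef_pos'],s['grip_width'],s['ft_force'])
c=np.array([.5764,.1023]);P=lambda a:c+.057*np.array([np.cos(a),np.sin(a)])
for a in np.linspace(-.72,-1.835-.1,13):print(round(a,3),((P(a)-P(-.72))/.2).round(3),P(a).round(4),round((a+.72)/6.2832,3))
E
```

```text
[0.6198791  0.06562991 0.11304879] 0.0212423448445593 [ 0.15064192  0.44199572 -0.25177771]
-0.72 [0. 0.] [0.6193 0.0647] 0.0
-0.821 [-0.02  -0.021] [0.6152 0.0606] -0.016
-0.922 [-0.042 -0.039] [0.6108 0.0569] -0.032
-1.024 [-0.066 -0.055] [0.606  0.0536] -0.048
-1.125 [-0.091 -0.069] [0.601  0.0509] -0.064
-1.226 [-0.118 -0.08 ] [0.5957 0.0486] -0.081
-1.328 [-0.146 -0.089] [0.5901 0.047 ] -0.097
-1.429 [-0.174 -0.094] [0.5845 0.0459] -0.113
-1.53 [-0.203 -0.097] [0.5787 0.0453] -0.129
-1.631 [-0.231 -0.097] [0.573  0.0454] -0.145
-1.733 [-0.26  -0.093] [0.5672 0.046 ] -0.161
-1.834 [-0.288 -0.087] [0.5616 0.0473] -0.177
-1.935 [-0.316 -0.078] [0.5561 0.049 ] -0.193
```

>>> send_rows([
  {"delta_pos": [-0.02,-0.021,0],"rot": [0,0,-0.016],"grip": 0.5},
  {"delta_pos": [-0.042,-0.039,0],"rot": [0,0,-0.032],"grip": 0.5},
  {"delta_pos": [-0.066,-0.055,0],"rot": [0,0,-0.048],"grip": 0.5},
  {"delta_pos": [-0.091,-0.069,0],"rot": [0,0,-0.064],"grip": 0.5},
  {"delta_pos": [-0.118,-0.08,0],"rot": [0,0,-0.081],"grip": 0.5},
  {"delta_pos": [-0.146,-0.089,0],"rot": [0,0,-0.097],"grip": 0.5},
  {"delta_pos": [-0.174,-0.094,0],"rot": [0,0,-0.113],"grip": 0.5},
  {"delta_pos": [-0.203,-0.097,0],"rot": [0,0,-0.129],"grip": 0.5},
  {"delta_pos": [-0.231,-0.097,0],"rot": [0,0,-0.145],"grip": 0.5},
  {"delta_pos": [-0.26,-0.093,0],"rot": [0,0,-0.161],"grip": 0.5},
  {"delta_pos": [-0.26,-0.093,0],"rot": [0,0,-0.161],"grip": 0.5},
])

```text
time: 21.68
eef_pos: [0.5672, 0.0471, 0.1124]
eef_rot: [2.393, 2.034, 0.006]
ft_force: [-0.4, -0.5, -0.2]
grip_width: 0.0216
finger_force: 0.0
```

>>> send_rows([
  {"delta_pos": [-0.014,0.003,0],"rot": [0,0,-0.008],"grip": 0.5},
  {"delta_pos": [-0.028,0.006,0],"rot": [0,0,-0.016],"grip": 0.5},
  {"delta_pos": [-0.028,0.006,0],"rot": [0,0,-0.016],"grip": 0.5},
])

```text
time: 21.93
eef_pos: [0.5619, 0.0484, 0.1119]
eef_rot: [2.488, 1.917, 0.005]
ft_force: [1.1, 0.2, 1.1]
grip_width: 0.0212
finger_force: 0.4
```

>>> send_rows([
  {"delta_pos": [-0.007,0.002,0],"rot": [0,0,-0.004],"grip": 0.5},
  {"delta_pos": [-0.014,0.004,0],"rot": [0,0,-0.008],"grip": 0.5},
  {"delta_pos": [-0.014,0.004,0],"rot": [0,0,-0.008],"grip": 0.5},
])

```text
time: 22.18
eef_pos: [0.5588, 0.0492, 0.1113]
eef_rot: [2.535, 1.855, 0.003]
ft_force: [1.8, -1.0, 1.0]
grip_width: 0.0216
finger_force: 0.5
```

>>> send_rows([
  {"delta_pos": [-0.005,0.001,0],"rot": [0,0,0],"grip": 0.5},
  {"delta_pos": [-0.01,0.003,0],"rot": [0,0,0],"grip": 0.5},
  {"delta_pos": [-0.01,0.003,0],"rot": [0,0,0],"grip": 0.5},
])

```text
time: 22.43
eef_pos: [0.5584, 0.0493, 0.1113]
eef_rot: [2.533, 1.852, 0.007]
ft_force: [6.8, -0.8, -0.4]
grip_width: 0.0209
finger_force: 3.3
```

>>> send_rows([
  {"delta_pos": [-0.008,0.002,0],"rot": [0,0,0],"grip": 0.5},
  {"delta_pos": [-0.016,0.004,0],"rot": [0,0,0],"grip": 0.5},
  {"delta_pos": [-0.016,0.004,0],"rot": [0,0,0],"grip": 0.5},
])

```text
time: 22.68
eef_pos: [0.558, 0.0494, 0.1115]
eef_rot: [2.529, 1.848, 0.015]
ft_force: [16.2, -2.7, -8.1]
grip_width: 0.0217
finger_force: 7.6
```

>>> send_rows([
  {"delta_pos": [-0.008,0.002,0],"rot": [0,0,0],"grip": 0.5},
  {"delta_pos": [-0.016,0.004,0],"rot": [0,0,0],"grip": 0.5},
  {"delta_pos": [-0.016,0.004,0],"rot": [0,0,0],"grip": 0.5},
])

```text
time: 22.93
eef_pos: [0.5576, 0.0496, 0.1117]
eef_rot: [2.525, 1.845, 0.022]
ft_force: [24.0, -3.3, -17.0]
grip_width: 0.0214
finger_force: 11.9
```

>>> send_rows([
  {"delta_pos": [0.04,-0.01,0],"rot": [0,0,0],"grip": 0.3},
  {"delta_pos": [0.058,-0.014,0],"rot": [0,0,0],"grip": 0.3},
  {"delta_pos": [0.058,-0.014,0],"rot": [0,0,0],"grip": 0.3},
  {"delta_pos": [0.058,-0.014,0.15],"rot": [0,0,0],"grip": 0.3},
  {"delta_pos": [0.058,-0.014,0.35],"rot": [0,0,0],"grip": 0.3},
  {"delta_pos": [0.058,-0.014,0.55],"rot": [0,0,0],"grip": 0.3},
  {"delta_pos": [0.058,-0.014,0.75],"rot": [0,0,0],"grip": 0.3},
  {"delta_pos": [0.058,-0.014,0.75],"rot": [0,0,0],"grip": 0.3},
  {"delta_pos": [0.058,-0.014,0.75],"rot": [0,0,0],"grip": 0.3},
  {"delta_pos": [0.058,-0.014,0.75],"rot": [0,0,0],"grip": 0.3},
])

```text
time: 23.77
eef_pos: [0.5602, 0.0487, 0.2596]
eef_rot: [-2.536, -1.852, 0.001]
ft_force: [-0.7, 0.0, -0.7]
grip_width: 0.0299
finger_force: 0.0
```

```bash
python3 - <<'E'
from h import *
w=snap('wrist','w8');e=telemetry.state();print(e['eef_pos'],e['time'],e['ft_force'])
hsv=cv2.cvtColor(w,cv2.COLOR_RGB2HSV)
for nm,m in(('blue',cv2.inRange(hsv,(105,150,60),(125,255,255))),('red',cv2.inRange(hsv,(0,180,80),(6,255,255))|cv2.inRange(hsv,(174,180,80),(180,255,255)))):
  n,l,st,c=cv2.connectedComponentsWithStats(m)
  for i in range(1,n):
    if st[i,4]>60:print(nm,st[i],c[i].round())
for n,X in dict(ltshut=(.5615,.0473,.134),ltbase=(.5615,.0473,.09),lp=(.5764,.1023,.09),lg=(.5454,.1637,.13),lgb=(.5454,.1637,.08),rg=(.5103,.0341,.13),rgb=(.5103,.0341,.08),can=(.4902,.109,.165)).items():print(n,proj('wrist',X).round(1))
E
```

```text
[0.55978881 0.0486652  0.25878957] 23.8167 [-0.38638662 -0.05664805 -0.61497889]
blue [  8  33  46  21 555] [29. 43.]
blue [213  72  28  23 412] [226.  83.]
blue [230 106  25  22 304] [243. 116.]
blue [148 113  30  27 257] [159. 123.]
blue [190 130  27  30  64] [208. 140.]
blue [ 140  135   57   61 2668] [168. 165.]
blue [ 23 144  47  19 574] [ 45. 153.]
blue [240 148  17   7 103] [248. 151.]
blue [235 174  23  17 150] [245. 185.]
blue [225 208  24  34 502] [236. 225.]
blue [ 454  288  106  132 6250] [524. 347.]
blue [  8 400  18  20 102] [ 16. 410.]
red [ 45  78  50  53 807] [ 70. 111.]
red [ 264  132   26   80 1035] [279. 178.]
ltshut [283.2 203.1]
ltbase [282.8 192.2]
lp [280.3 133.7]
lg [221.9  77.9]
lgb [230.9  84.7]
rg [232.6 232.8]
rgb [239.4 216.9]
can [169.1 165.8]
```

```bash
python3 -c "
from rig import robot
print(robot.sign_off())"
```

```text
the job is handed in; nothing more can be done
None
```

I handed the job in at about 24 s: the canister is seated on the port, both clamp halves were pushed shut against their stops, and the red latch was shut last, with none of the other items knowingly touched. A final camera check put both grips and the latch post at their shut positions.

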